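Draw the card-terminal tray up to the tape

ROBOT

A 6-joint arm with a two-finger parallel gripper is mounted at the origin on the work surface. World frame = base frame: x ahead of the robot, y to its left, z up, the work surface at z = 0. Lengths are in m, angles in degrees, forces in N, time in s.
With the tool pointing down it reaches from about 0.4 to 0.825 m from the base axis. Payload 7 kg.
Tool frame: the origin (TCP) lies on the mounting face of the last link; the fingertips stand 178 mm ahead of it and the grasp point (between the pads) lies 159 mm ahead of it (ctrl.tip_extent is the distance from the TCP to the fingertips, in m); z points along the fingers, y is the direction in which the jaws open and shut (so a half turn about z gives the same grasp; the last joint's range is limited). The gripper opens to 88 mm and grips with 3 to 60 N. Pads are 19 mm wide; open, the fingers measure 130 mm over their backs; the gripper's body (78 mm by 193 mm) begins 47 mm behind the grasp point.
Start: joints at [-50.586, 20.546, 0.682, 0, -70.136, -16.507], TCP at [0.263, -0.622, 0.405] pointing down, gripper open.
Joint ranges: [-176.03, 176.03], [-82.01, 121.73], [-58.28, 71.71], [-173.87, 95.51], [-174.79, -0.11], [-173.66, 173.66]. Speed limits (degrees/s): [136.94, 136.94, 172.46, 180, 180, 180].

INTERFACE

Orientations are given as [roll, pitch, yaw] about the fixed x, y, z axes, in that order (R = Rz(yaw) Ry(pitch) Rx(roll)).
In Python, from plant import ctrl gives the robot as it stands. The module is installed in compiled form; this text tells all that it offers.
- The arm moves only by the tool carry_out, never from a script. Its argument "moves" is text: rows parted by semicolons, each of 7 numbers parted by spaces: the finger opening in m, from 0 to 0.0876, then the shift along the tool's x, y, z in m, then the turn, a rotation vector about the tool's x, y, z in rad. A call has 1 to 20 rows; each row is the pose to reach, as a shift and turn from the pose commanded when the call began, along the tool's axes at that moment; what a row does not reach only later rows make up. A row lasts 1/10 s, in which the tool goes at most 50 mm and 8.59 degrees, less where a joint would pass 70% of its speed; a pose out of reach is approached as far as the arm can. A call with a gripper value outside its range is refused whole. The fingers move at their own pace and stop on an object; the grip force is fixed at half the most. Time passes only in rows, so rows that repeat a pose let the fingers close. It gives the time, the measured TCP pose, the force and the opening at its end, in the units of the state.
- ctrl.get_obs(): the state, without advancing time (a new reading comes with each control period).
- ctrl.snapshot(name): name is "scene" or "top"; returns a dict with "image" (384x512x3 uint8, red, green, blue), "K" (3x3 intrinsics, pixels), "R" (3x3) and "t" (3): a world point X has camera coordinates R X + t. Camera axes: x right, y down, z forward; pixel columns grow to the right and rows downward; lengths in m; the calibration is good to about 2 mm. A picture is of the moment at which its call begins. There is no depth.
- ctrl.close_job(): hands the job in, once; it reports no verdict.
Trained networks look in a picture, given as the dict that the camera call returned (one of the last four; its "shot" number tells which), for a name from the list of things; names that differ only in an ending like _2 or _b are one class to them, and where a whole thing is asked for, a point or a joint stands for the part that bears it (a point fixed in the world has none). Each returns a list of dicts, best first, with "confidence" (0 to 1); they miss things now and then, are a little off and sometimes report something else, mostly with a low value. They report only what shows in the picture. A call takes as long as a camera call. They do not tell look-alikes from the thing itself.
- ctrl.recognise(picture, label): "extent" ([left, top, right, bottom] in pixels, round what is visible of it).
- ctrl.trace(picture, label): "region" (384x512 bool, what is visible of it) and "extent" ([left, top, right, bottom] in pixels, round what is visible of it).
- ctrl.mark_of(picture, label): "at" ([row, column] in pixels: a listed point, or the origin of a listed thing).
The state is a dict: "clock": time; "joint_pos": joint angles; "qvel": joint speeds; "tau": joint torques, N m; "tool_pos": TCP position; "orientation": TCP orientation; "force": force on the tool from outside, world axes, zero at the start; "moment": the same for the moment, N m; "opening": finger opening in m.
Only numpy, scipy, OpenCV 4.12 (cv2) and the standard library are available. Lean on these libraries where they do the work, as an engineer would, in place of code of your own. Each camera call takes 0.05 s, during which the arm holds its last target.

TASK

Two grey trays stand on the bench. Reach over the one holding the card payment terminal, hook a fingertip behind its far lip and drag it straight towards the robot, sliding flat on the bench, until the middle of its front edge is over the yellow tape band, with the tray roughly square to the tape. Keep the terminal lying in the tray, and leave the other tray where it stands.

Things in the scene. Friction and masses are not known exactly. Their poses are not given: they have to be found in the camera images.
- terminal_tray: Tray to drag: open, grey plastic, loose, 130 mm deep (x), 178 wide (y), 45 high, 4 mm walls. A lip 8 mm wide juts out all round its rim, 35 to 45 mm above the bench. Origin: centre of underside; +x to its far side, z up; turned up to 0.12 rad. Outer faces of far and front lip lie 65 mm from the origin along +x, -x. At least 80 mm of free bench behind the far lip; about 0.7 kg loaded, slides at 2 to 8 N.
- terminal: Black card payment terminal, 76 x 142 x 38 mm, with small screen, white keys and a row of red, yellow and green keys; lies loose and flat in the tray, long side across the robot's view (y). It stays below the tray's rim. Origin: centre of its underside; z up.
- scanner_tray: The other tray, the same shape and colour, left or right of the first, at least 25 mm free between them (a low black power adapter block lies between or beside them); it holds a code scanner: black head, blue foot, 98 mm high. Must not be moved. Origin: centre of its underside.
- tape: Straight yellow tape band stuck flat on the bench in front of the trays: 30 mm wide (x), 700 mm long (y), no height to speak of. Origin: its centre, so the tape covers 15 mm either side of it in x. It always runs along y.
Things that resemble listed ones, but are neither listed nor needed, are in the scene too. Leave any white look-alike of the terminal_tray alone.

How it is judged (in metres and radians):
On the way:
1. a fingertip is at the far lip of the terminal's tray and pulls on it (contact force between the fingers and terminal_tray above 0.3 N and x of the grasp point in the frame of terminal_tray above 0.045 m), for 0.1 s.
At the end, for the whole second after the job is handed in: The terminal's tray stands flat and still, its centre 50 to 80 mm beyond the tape's centre line (front edge on the tape, within 15 mm), within 0.21 rad of square to it; the terminal lies flat in it, within 40 mm of its centre; the other tray is within 15 mm of its start (x of terminal_tray in the frame of tape between 0.05 and 0.08 m and angle between the x axis of terminal_tray and the x axis of tape, either way round below 0.21 rad and height (world z) of terminal_tray below 0.006 m and angle between terminal_tray's own z axis and vertical below 0.06 rad and linear speed of terminal_tray below 0.01 m/s and horizontal distance between terminal and terminal_tray below 0.04 m and angle between terminal's own z axis and vertical below 0.1 rad and z of terminal in the frame of terminal_tray below 0.012 m and distance of scanner_tray from where it was at the start of the episode below 0.015 m); the robot touches nothing.
It fails at once if the terminal's tray is lifted off the bench (more than 15 mm) or tipped more than 0.2 rad (height (world z) of terminal_tray above 0.015 m or angle between terminal_tray's own z axis and vertical above 0.2 rad).
It fails at once if the other tray is shifted more than 20 mm (distance of scanner_tray from where it was at the start of the episode above 0.02 m).
It also fails if it takes over 32 s, if anything falls off the work surface, if the arm or the gripper's body presses on something with over 40 N, if the wrist force passes 120 N, or if a joint passes its speed limit or range.

## Working session

There is one attempt and no reset: what is moved stays moved. The work goes in short steps, Python scripts to look and compute and a tool call to move; the robot and the scene stay as the last step left them, time stands still between calls to the robot, and variables do not carry over. Pictures are saved under pics/ and viewed, and the job is handed in when it is done.

Besides the shell and the picture viewer there is one more tool, called after "Call:" by a JSON object that holds its "name" and its "arguments". carry_out: Moves the arm, as the interface text tells. Its arguments: {"type":"object","properties":{"moves":{"type":"string"}},"required":["moves"]}

```bash
mkdir -p pics; cat > h.py <<'E'
import numpy as np, cv2
from plant import ctrl
def shot(n,f):
    s=ctrl.snapshot(n); cv2.imwrite('pics/'+f,s['image'][:,:,::-1]); return s
def ground(s,uv,z):
    u,v=uv; d=np.linalg.inv(s['K'])@np.array([u,v,1.]); R=s['R']; c=-R.T@s['t']; d=R.T@d
    return c+d*(z-c[2])/d[2]
def proj(s,X):
    p=s['K']@(s['R']@np.array(X)+s['t']); return p[:2]/p[2]
E
python3 - <<'E'
from h import *
o=ctrl.get_obs(); print({k:np.round(v,3) for k,v in o.items()})
for n in ['top','scene']:
    s=shot(n,n+'0.png'); print(n,np.round(-s['R'].T@s['t'],3))
    for l in ['terminal_tray','terminal','scanner_tray','tape']:
        for r in ctrl.trace(s,l)[:3]: 
            e=r['extent']; print(l,round(r['confidence'],2),np.round(e), np.round(ground(s,((e[0]+e[2])/2,(e[1]+e[3])/2),0.04 if 'tape' not in l else 0),3))
        for r in ctrl.mark_of(s,l)[:3]:
            a=r['at']; print('  mark',l,round(r['confidence'],2),np.round(a),np.round(ground(s,(a[1],a[0]),0),3))
E
```

```text
{'clock': np.float64(0.0), 'joint_pos': array([-5.0587e+01,  2.0590e+01,  6.3300e-01, -2.0000e-02, -7.0137e+01,
       -1.6507e+01]), 'qvel': array([-0.007, -0.075, -0.001,  0.028,  0.04 ,  0.226]), 'tau': array([ 0.0000e+00, -5.8272e+01,  2.9304e+01,  6.9970e+00,  7.0000e-03,
       -0.0000e+00]), 'tool_pos': array([ 0.263, -0.622,  0.404]), 'orientation': array([ 1.79904e+02, -8.00000e-03, -1.57101e+02]), 'force': array([ 0.399,  0.212, -0.038]), 'moment': array([ 0.001, -0.018, -0.005]), 'opening': np.float64(0.088)}
top [ 0.358 -0.007  0.701]
terminal_tray 0.92 [105. 235. 204. 310.] [0.28  0.194 0.04 ]
terminal_tray 0.91 [214.  71. 308. 146.] [ 0.593 -0.01   0.04 ]
terminal_tray 0.6 [346. 205. 457. 325.] [ 0.288 -0.267  0.04 ]
  mark terminal_tray 0.98 [263. 392.] [ 0.29  -0.263  0.   ]
  mark terminal_tray 0.59 [268. 163.] [0.284 0.19  0.   ]
terminal 0.63 [224.  91. 296. 135.] [ 0.584 -0.008  0.04 ]
  mark terminal 0.86 [116. 260.] [ 0.591 -0.007  0.   ]
scanner_tray 0.73 [ 81.  78. 179. 151.] [0.585 0.249 0.04 ]
  mark scanner_tray 0.69 [120. 137.] [0.586 0.249 0.   ]
tape 0.72 [ 83. 167. 431. 189.] [0.462 0.001 0.   ]
  mark tape 0.83 [174. 256.] [0.469 0.004 0.   ]
scene [ 1.069 -0.435  0.688]
terminal_tray 0.92 [243. 111. 317. 161.] [0.3   0.186 0.04 ]
terminal_tray 0.88 [ 81. 164. 174. 227.] [ 0.301 -0.275  0.04 ]
terminal_tray 0.7 [244. 192. 338. 264.] [ 0.607 -0.016  0.04 ]
  mark terminal_tray 0.87 [203. 133.] [ 0.288 -0.264  0.   ]
  mark terminal_tray 0.83 [138. 276.] [0.256 0.207 0.   ]
  mark terminal_tray 0.78 [236. 291.] [ 0.599 -0.007  0.   ]
terminal 0.61 [259. 201. 323. 254.] [ 0.604 -0.015  0.04 ]
  mark terminal 0.68 [232. 288.] [ 0.584 -0.003  0.   ]
scanner_tray 0.61 [323. 155. 414. 213.] [0.595 0.238 0.04 ]
  mark scanner_tray 0.89 [189. 366.] [0.576 0.259 0.   ]
tape 0.88 [128. 151. 361. 267.] [ 0.463 -0.044  0.   ]
  mark tape 0.91 [202. 261.] [0.464 0.004 0.   ]
```

View pics/top0.png

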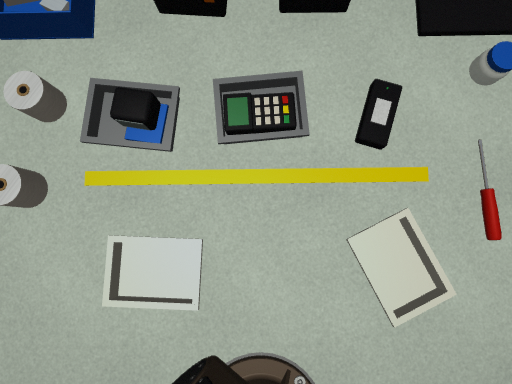

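View pics/scene0.png

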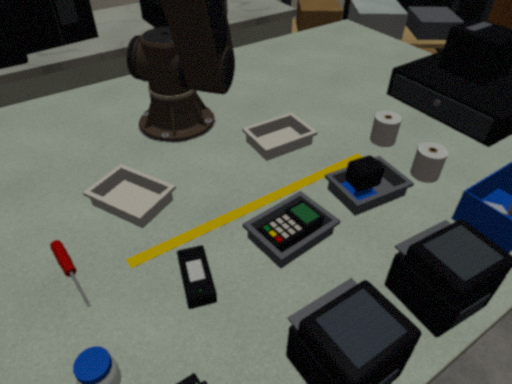

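```bash
python3 - <<'E'
from h import *
s=shot('top','top1.png')
best=[r for r in ctrl.trace(s,'terminal_tray') if 214-8<r['extent'][0]<222]
m=best[0]['region'].astype(np.uint8)
c,_=cv2.findContours(m,cv2.RETR_EXTERNAL,cv2.CHAIN_APPROX_NONE); c=max(c,key=cv2.contourArea)
h=cv2.convexHull(c)[:,0].astype(float)
P=np.array([ground(s,p,0.045)[:2] for p in h]); r=cv2.minAreaRect((P*1000).astype(np.float32)); print(r); print(np.round(cv2.boxPoints(r)))
im=s['image'][60:200,70:320]; cv2.imwrite('pics/crop1.png',cv2.resize(im[:,:,::-1],None,fx=3.2,fy=3.2,interpolation=cv2.INTER_CUBIC))
for col in (230,260,300):
  a=s['image'][155:205,col].astype(int); y=np.where((a[:,0]-a[:,2]>60))[0]+155; print(col,y.min(),y.max(),ground(s,(col,y.min()-.5),0),ground(s,(col,y.max()+.5),0))
E
```

```text
((595.7062377929688, -7.845909118652344), (135.1687469482422, 179.1913299560547), 4.612098693847656)
[[ 521.   76.]
 [ 536. -103.]
 [ 670.  -92.]
 [ 656.   87.]]
230 169 183 [0.48177649 0.05590263 0.        ] [0.45086072 0.05596842 0.        ]
260 169 183 [ 0.48098546 -0.00541037  0.        ] [ 0.45010563 -0.00505268  0.        ]
300 168 182 [ 0.48199927 -0.08701176  0.        ] [ 0.45114763 -0.08626629  0.        ]
```

View pics/crop1.png

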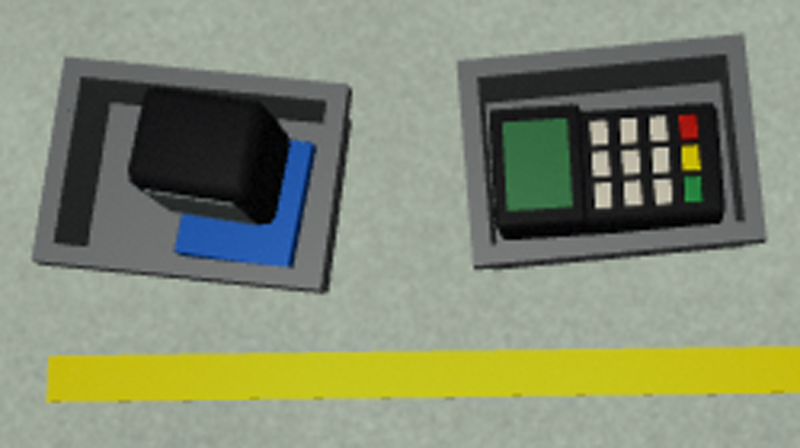

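```bash
python3 - <<'E'
from h import *
a=ctrl.snapshot('top'); b=ctrl.snapshot('scene')
Pm=lambda s:s['K']@np.c_[s['R'],s['t']]
for p,q in [((349,11),(289,326)),((280,11),(353,281)),((227,15),(398,246)),((155,12),(455,222))]:
    X=cv2.triangulatePoints(Pm(a),Pm(b),np.array(p,float),np.array(q,float))[:,0]; X=X[:3]/X[3]; print(np.round(X,3),np.round(proj(a,X)-p,1),np.round(proj(b,X)-q,1))
    print([np.round(ground(a,p,z)[:2],3) for z in (0,.05,.1,.15,.2)])
o=ctrl.get_obs()
from scipy.spatial.transform import Rotation as Ro
R=Ro.from_euler('xyz',o['orientation'],degrees=True)
p=o['tool_pos']; print(o['clock'])
for T in [(0.5,-0.2,0.404),(0.69,-0.005,0.404),(0.69,-0.005,0.33)]: print(T,np.round(R.inv().apply(np.array(T)-p),4))
print((R.inv()*Ro.from_euler('xyz',[180,0,180],degrees=True)).as_rotvec())
for z in(.035,.045):
  for s in(a,b): print(z,[np.round(proj(s,(0.661+dx,y,z))) for dx,y in((.007,-.09),(-.007,.085))])
E
```

```text
[ 0.793 -0.178  0.05 ] [-4.3 -2.7] [-4.3  0.5]
[array([ 0.82, -0.2 ]), array([ 0.787, -0.186]), array([ 0.755, -0.173]), array([ 0.722, -0.159]), array([ 0.689, -0.145])]
[ 0.792 -0.034  0.064] [-7.6 -5.2] [-7.   1.7]
[array([ 0.823, -0.052]), array([ 0.79 , -0.049]), array([ 0.757, -0.046]), array([ 0.724, -0.043]), array([ 0.691, -0.04 ])]
[0.786 0.079 0.078] [-13.2 -10. ] [-11.4   3.9]
[array([0.816, 0.062]), array([0.784, 0.057]), array([0.751, 0.052]), array([0.718, 0.047]), array([0.686, 0.042])]
[0.808 0.227 0.07 ] [-16.3 -13.4] [-13.5   6.5]
[array([0.826, 0.217]), array([0.793, 0.201]), array([0.759, 0.185]), array([0.726, 0.169]), array([0.693, 0.153])]
1.1
(0.5, -0.2, 0.404) [-0.3828  0.2962  0.0007]
(0.69, -0.005, 0.404) [-0.6337  0.4018  0.0007]
(0.69, -0.005, 0.33) [-0.6337  0.4018  0.0747]
[-2.88871728e-05  1.07987930e-05  3.99751778e-01]
0.035 [array([301.,  73.]), array([214.,  81.])]
0.035 [array([281., 263.]), array([339., 224.])]
0.045 [array([302.,  70.]), array([213.,  78.])]
0.045 [array([281., 259.]), array([340., 221.])]
```

```bash
python3 - <<'E'
import cv2
im=cv2.imread('pics/scene0.png')[130:384,220:512]; cv2.imwrite('pics/crop2.png',cv2.resize(im,None,fx=2.3,fy=2.3,interpolation=cv2.INTER_CUBIC))
E
```

```text
(no output)
```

View pics/crop2.png

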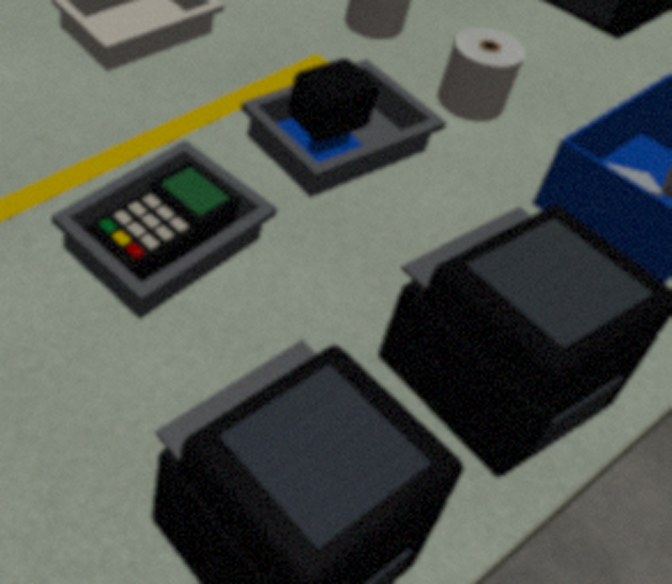

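```bash
python3 - <<'E'
from h import *
a=ctrl.snapshot('top'); b=ctrl.snapshot('scene')
print(ground(b,(385.5,285),0),ground(b,(287.5,356),0))
for z in(.08,.1,.12,.14): print(z,ground(b,(396,247),z),ground(b,(290,320),z))
cv2.imwrite('pics/crop3.png',cv2.resize(a['image'][0:90,140:370,::-1],None,fx=3.4,fy=3.4,interpolation=cv2.INTER_CUBIC))
E
```

```text
[0.81342396 0.07074902 0.        ] [ 0.81960174 -0.18862152  0.        ]
0.08 [0.79258136 0.09864792 0.08      ] [ 0.80143653 -0.17524241  0.08      ]
0.1 [0.80168563 0.08108747 0.1       ] [ 0.81024935 -0.18378851  0.1       ]
0.12 [0.81078989 0.06352702 0.12      ] [ 0.81906217 -0.19233462  0.12      ]
0.14 [0.81989415 0.04596657 0.14      ] [ 0.82787499 -0.20088072  0.14      ]
```

View pics/crop3.png

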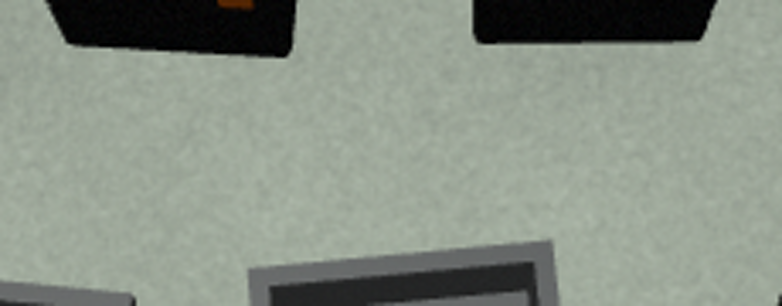

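Call:
{"name": "carry_out", "arguments": {"moves": "0.0876 -0.638 0.400 0.001 0 0 0.4;0.0876 -0.638 0.400 0.001 0 0 0.4;0.0876 -0.638 0.400 0.001 0 0 0.4;0.0876 -0.638 0.400 0.001 0 0 0.4;0.0876 -0.638 0.400 0.001 0 0 0.4;0.0876 -0.638 0.400 0.001 0 0 0.4;0.0876 -0.638 0.400 0.001 0 0 0.4;0.0876 -0.638 0.400 0.001 0 0 0.4;0.0876 -0.638 0.400 0.001 0 0 0.4;0.0876 -0.638 0.400 0.001 0 0 0.4;0.0876 -0.638 0.400 0.001 0 0 0.4;0.0876 -0.638 0.400 0.001 0 0 0.4;0.0876 -0.638 0.400 0.001 0 0 0.4;0.0876 -0.638 0.400 0.001 0 0 0.4;0.0876 -0.638 0.400 0.001 0 0 0.4;0.0876 -0.638 0.400 0.001 0 0 0.4;0.0876 -0.638 0.400 0.001 0 0 0.4;0.0876 -0.638 0.400 0.001 0 0 0.4"}}

```text
clock: 3.0
tool_pos: [0.6943, -0.0054, 0.4035]
orientation: [-180.0, -0.0, 180.0]
force: [-0.3, -1.2, 0.3]
opening: 0.0876
```

Call:
{"name": "carry_out", "arguments": {"moves": "0.0876 0 0 0.04 0 0 0;0.0876 0 0 0.08 0 0 0;0.0876 0 0 0.12 0 0 0;0.0876 0 0 0.15 0 0 0;0.0876 0 0 0.17 0 0 0;0.0876 0 0 0.19 0 0 0;0.0876 0 0 0.205 0 0 0;0.0876 0 0 0.208 0 0 0;0.0876 0 0 0.208 0 0 0"}}

```text
clock: 3.9
tool_pos: [0.6946, -0.0057, 0.1959]
orientation: [-180.0, -0.0, 180.0]
force: [0.2, -0.3, -0.1]
opening: 0.0876
```

```bash
python3 - <<'E'
from h import *
b=shot('scene','s2.png'); print(ctrl.get_obs()['clock'])
cv2.imwrite('pics/s2c.png',cv2.resize(b['image'][100:330,180:440,::-1],None,fx=2.5,fy=2.5,interpolation=cv2.INTER_CUBIC))
E
```

```text
3.95
```

View pics/s2c.png

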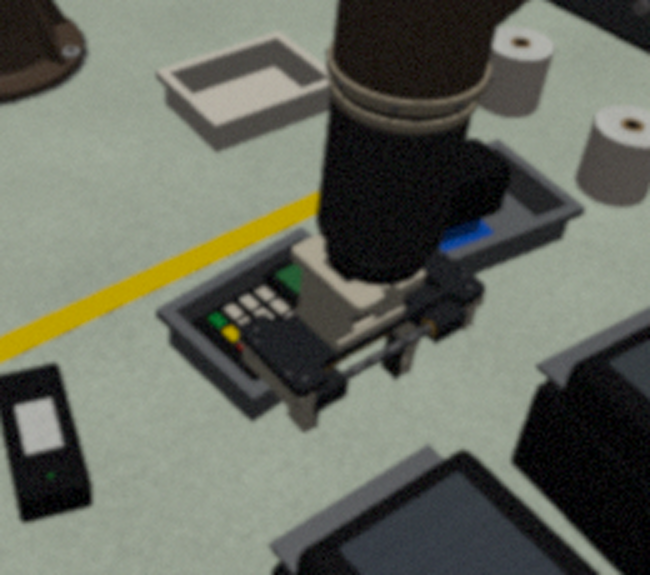

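Call:
{"name": "carry_out", "arguments": {"moves": "0.0876 0.005 0 0 0 0 0;0.0876 0.01 0 0 0 0 0;0.0876 0.014 0 0 0 0 0;0.0876 0.018 0 0 0 0 0;0.0876 0.022 0 0 0 0 0;0.0876 0.026 0 0 0 0 0;0.0876 0.030 0 0 0 0 0;0.0876 0.034 0 0 0 0 0;0.0876 0.038 0 0 0 0 0;0.0876 0.042 0 0 0 0 0;0.0876 0.046 0 0 0 0 0;0.0876 0.050 0 0 0 0 0;0.0876 0.054 0 0 0 0 0;0.0876 0.058 0 0 0 0 0;0.0876 0.062 0 0 0 0 0"}}

```text
clock: 5.45
tool_pos: [0.6331, -0.0046, 0.1962]
orientation: [180.0, 0.1, 180.0]
force: [5.2, -0.1, 2.6]
opening: 0.0877
```

```bash
cat > m.py <<'E'
from h import *
import sys
n=sys.argv[1]
s=shot('top',n+'t.png'); b=shot('scene',n+'s.png'); print(ctrl.get_obs()['clock'],ctrl.get_obs()['force'])
for r in ctrl.trace(s,'terminal_tray')[:4]:
    e=r['extent']; print(round(r['confidence'],2),np.round(e))
    if 180<(e[0]+e[2])/2<320 and e[1]<200:
        c,_=cv2.findContours(r['region'].astype(np.uint8),cv2.RETR_EXTERNAL,cv2.CHAIN_APPROX_NONE); h=cv2.convexHull(max(c,key=cv2.contourArea))[:,0].astype(float)
        P=np.array([ground(s,p,0.045)[:2] for p in h]); q=cv2.minAreaRect((P*1000).astype(np.float32)); print(q,np.round(cv2.boxPoints(q)).tolist())
x=np.hstack([cv2.resize(s['image'][50:220,60:330,::-1],(800,504))]); cv2.imwrite('pics/'+n+'tc.png',x)
cv2.imwrite('pics/'+n+'sc.png',cv2.resize(b['image'][100:330,180:440,::-1],None,fx=2.3,fy=2.3))
E
python3 m.py a
```

```text
5.55 [3.38807152 0.04264845 2.88810227]
0.81 [347. 206. 456. 324.]
0.78 [104. 234. 204. 310.]
0.56 [212.  92. 304. 161.]
((555.4627075195312, -1.7368698120117188), (177.7466583251953, 131.64019775390625), 89.60397338867188) [[489.0, -90.0], [621.0, -91.0], [622.0, 87.0], [490.0, 88.0]]
```

View pics/atc.png

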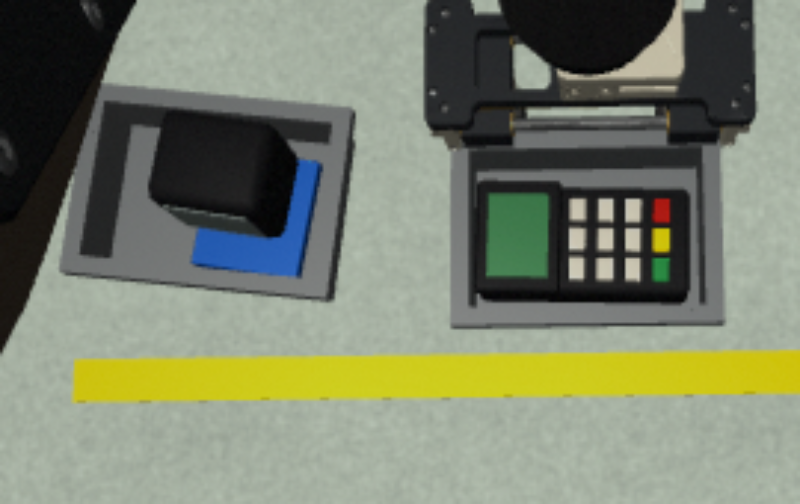

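View pics/asc.png

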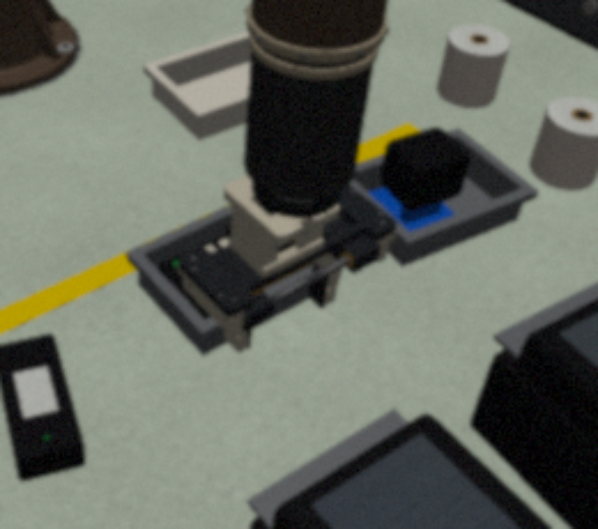

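Call:
{"name": "carry_out", "arguments": {"moves": "0.0876 0.004 0 0 0 0 0;0.0876 0.008 0 0 0 0 0;0.0876 0.012 0 0 0 0 0;0.0876 0.016 0 0 0 0 0;0.0876 0.019 0 0 0 0 0;0.0876 0.022 0 0 0 0 0;0.0876 0.024 0 0 0 0 0;0.0876 0.025 0 0 0 0 0;0.0876 0.025 0 0 0 0 0"}}

```text
clock: 6.5
tool_pos: [0.6079, -0.0048, 0.1959]
orientation: [180.0, 0.0, 180.0]
force: [3.8, -0.4, 3.3]
opening: 0.0876
```

```bash
python3 m.py b
```

```text
6.6 [4.58850972 1.16302654 3.3705295 ]
0.74 [212. 108. 306. 173.]
((529.9483032226562, -2.551666259765625), (132.6682891845703, 182.0076904296875), 0.22168534994125366) [[463.0, 88.0], [464.0, -94.0], [597.0, -93.0], [596.0, 89.0]]
0.73 [346. 207. 456. 324.]
```

View pics/btc.png

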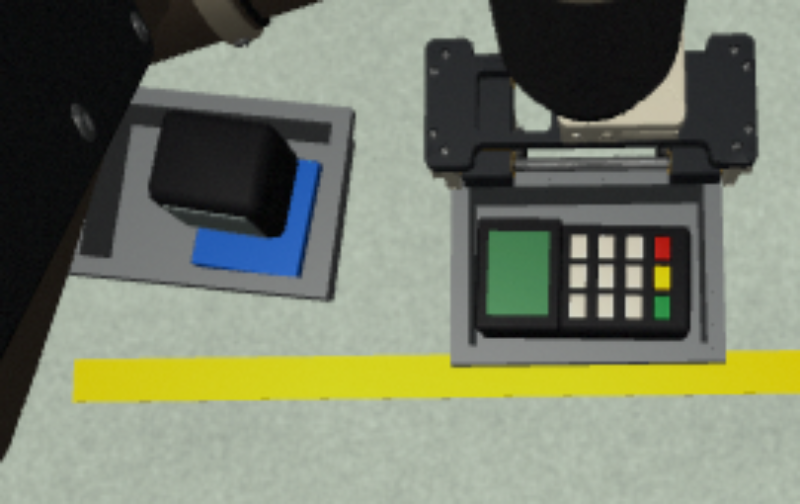

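Call:
{"name": "carry_out", "arguments": {"moves": "0.0876 -0.005 0 0 0 0 0;0.0876 -0.015 0 0 0 0 0;0.0876 -0.03 0 0 0 0 0;0.0876 -0.04 0 0 0 0 0;0.0876 -0.04 0 -0.03 0 0 0;0.0876 -0.04 0 -0.07 0 0 0;0.0876 -0.04 0 -0.11 0 0 0;0.0876 -0.04 0 -0.15 0 0 0;0.0876 -0.04 0 -0.19 0 0 0;0.0876 -0.04 0 -0.21 0 0 0;0.0876 -0.04 0 -0.21 0 0 0;0.0876 -0.04 -0.05 -0.21 0 0 0;0.0876 -0.04 -0.1 -0.21 0 0 0;0.0876 -0.04 -0.15 -0.21 0 0 0;0.0876 -0.04 -0.2 -0.21 0 0 0;0.0876 -0.04 -0.25 -0.21 0 0 0;0.0876 -0.04 -0.25 -0.21 0 0 0;0.0876 -0.04 -0.25 -0.21 0 0 0"}}

```text
clock: 8.45
tool_pos: [0.6472, -0.2566, 0.4035]
orientation: [179.9, -0.2, 179.8]
force: [-0.2, -0.5, 0.1]
opening: 0.0876
```

```bash
python3 m.py c
```

```text
8.55 [ 0.39578673 -0.2245872  -1.16085729]
0.73 [346. 206. 458. 327.]
0.63 [103. 233. 201. 310.]
0.59 [215. 105. 305. 174.]
((530.635986328125, -2.2754974365234375), (182.0247802734375, 136.0069122314453), 89.1296615600586) [[461.0, -92.0], [597.0, -94.0], [600.0, 88.0], [464.0, 90.0]]
```

View pics/ctc.png

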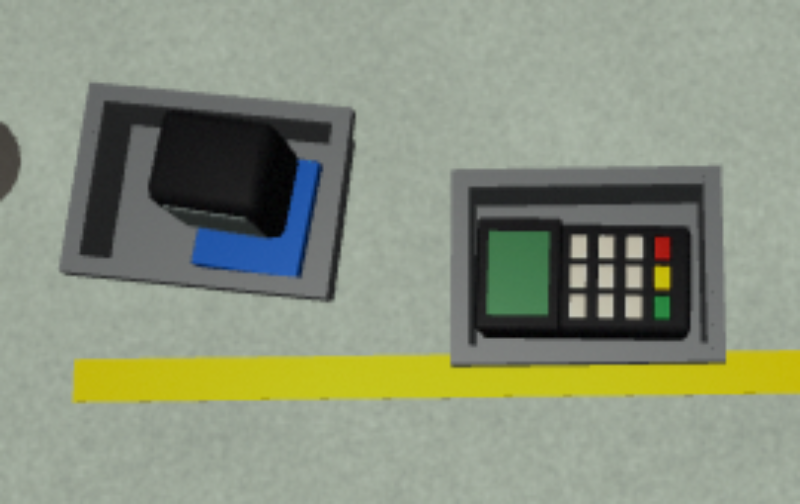

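View pics/cs.png

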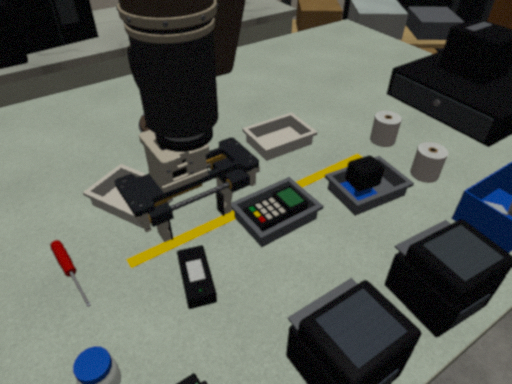

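```bash
python3 -c "
from plant import ctrl
print(ctrl.close_job())"
```

```text
the job is handed in; nothing more can be done
None
```

I hooked both open fingertips behind the far lip of the terminal's tray and dragged it about 65 mm towards the robot. I then backed off, lifted clear and handed the job in at about 8.6 s on the clock.

- **Position:** the last top picture puts the tray's centre at x ≈ 0.531 m and the tape's centre line at x ≈ 0.466 m. That is about 65 mm beyond the tape, against the 50 to 80 mm allowed, so the front edge is on the tape.
- **Squareness:** the tray was about 4.6° off at the start and ended about 1° off square.
- **Terminal:** it looks flat in the tray in both pictures.
- **Pull on the lip:** the force reading was about 4 to 5 N while the fingers were on the lip.
- **Other tray:** the scanner tray looks unmoved in the pictures, but I did not measure it again.
- **Robot:** the gripper ended well above everything, with the force reading at about its noise level.

No check failed. Judging from the arm's position instead of the picture put the tray about 3 mm farther out, still inside the limits.

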